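Pin the straw caddy in its dock and hold its sprung lid at the pointer

ROBOT

A 7-joint arm with a two-finger parallel gripper is mounted at the origin on the work surface. World frame = base frame: x ahead of the robot, y to its left, z up, the work surface at z = 0. Lengths are in m, angles in rad, forces in N, time in s.
With the tool pointing down it reaches from about 0.4 to 0.875 m from the base axis. Payload 19.3 kg.
Tool frame: the origin (TCP) lies at the very end of the fingers, on their centre line; the grasp point (between the pads) lies 19 mm behind it; z points along the fingers, y is the direction in which the jaws open and shut (so a half turn about z gives the same grasp; the last joint's range is limited). The gripper opens to 85 mm and grips with 20 to 120 N. Pads are 22 mm wide; open, the fingers measure 114 mm over their backs; the gripper's body (76 mm by 85 mm) begins 54 mm behind the grasp point. The pads swing forward as they close: fully open they stand 13 mm farther back than shut.
Start: joints at [-1.193, 0.521, -0.036, 1.599, 0.021, 1.021, -0.113], TCP at [0.271, 0.563, 0.231] pointing down, gripper open.
Joint ranges: [-2.91, 2.91], [-0.3, 2.13], [-1.5, 1.42], [0.17, 2.43], [-1.26, 4.41], [0.16, 1.93], [-2.52, 2.52]. Speed limits (rad/s): [1.89, 1.89, 2.39, 2.39, 3.01, 3.01, 3.01].

INTERFACE

Orientations are given as [roll, pitch, yaw] about the fixed x, y, z axes, in that order (R = Rz(yaw) Ry(pitch) Rx(roll)).
In Python, from workcell import bot gives the robot as it stands.
- The arm moves only by the tool carry_out, never from a script. Its argument "targets" is a list of rows, each a list of 7 numbers: the shift along the tool's x, y, z in mm, then the turn, a rotation vector about the tool's x, y, z in units of 6 degrees (1.0 is 6 degrees), then the closure in counts, from 0 (fully open) to 255 (shut). A call has 1 to 5 rows; each row shifts and turns the commanded pose from where the row before left it, along the tool's axes as they then stand; what a row does not reach is not made up. A row lasts 1/12 s, in which the tool goes at most 41.7 mm and 7.16 degrees, less where a joint would pass 70% of its speed; a pose out of reach is approached as far as the arm can. A call is refused whole if a number of a shift passes 41.7 or a number of a turn 1, either way. A call with a gripper value outside its range is refused whole. The fingers move at their own pace and stop on an object; "force" is the grip in N (left out, the last holds). Time passes only in rows, so rows that do not move let the fingers close. It gives the time, the measured TCP pose, the force and the opening at its end, in the units of the state.
- bot.observe(): the state, without advancing time (a new reading comes with each control period).
- bot.grab_frame(name): name is "scene" or "top" or "wrist"; returns a dict with "color" (384x512x3 uint8, red, green, blue), "z_map" (384x512 float32, m along the optical axis (not along the pixel's ray), 0 where there is no reading), "K" (3x3 intrinsics, pixels), "cam_to_world" (4x4, takes a point from camera to world coordinates); the wrist camera has in their place "T_tool_cam" (4x4, takes a point from camera to tool coordinates, whose origin is the TCP and whose axes are the flange's). Camera axes: x right, y down, z forward; pixel columns grow to the right and rows downward; lengths in m; the calibration is good to about 2 mm. The wrist camera is an equidistant fisheye: a pixel r from the principal point sees the ray r / f radians off the axis. A picture is of the moment at which its call begins: read the wrist's pose just before it.
- bot.job_done(): hands the job in, once; it reports no verdict.
The state is a dict: "clock": time; "qpos": joint angles; "qd": joint speeds; "joint_efforts": joint torques, N m; "position": TCP position; "tool_rot": TCP orientation; "force": force on the tool from outside, world axes, zero at the start; "moment": the same for the moment, N m; "grip_width": finger opening in m.
Only numpy, scipy, OpenCV 4.12 (cv2) and the standard library are available. Lean on these libraries where they do the work, as an engineer would, in place of code of your own. Each camera call takes 0.05 s, during which the arm holds its last target. There are 200 camera calls.

TASK

Lock the straw caddy into its table dock: take the red-handled pin out of its wooden block, push it fully home through the hole in the caddy's yellow tongue and the dock below, and let go of it. Then lift the caddy's sprung lid by its steel bar until the lid lines up with the orange pointer arm at its side, and keep holding it there so that a pupil can take a straw: the program finishes while holding the lid. Leave the pointer as it is set, and do not disturb the milk bottle, jug, tumbler or cups.

Things in the scene. Friction and masses are not known exactly. Their poses are not given: they have to be found in the camera images.
- pin_grip (a point): Centre of the loose pin's upright red handle: round, 18 mm across, 40 mm long (20 mm above and below this point). Below it: steel collar 24 mm across, 4 mm thick, then a steel shaft 10 mm across, 34 mm long, narrowing to 6 mm over its last 8 mm. About 60 g.
- pin: The same pin; origin at the very end of its shaft, on its axis, 58 mm below the handle's centre and 34 mm below the collar's underside; z along the pin to its handle.
- block: Wooden block fixed to the table, 70 x 70 mm, 45 mm high, to the robot's right or left; origin under its middle. The pin starts upright and loose in the 14 mm hole in its top, collar resting on the block.
- hole (a point): Centre of the hole's mouth on the flat top of the caddy's yellow tongue, 40 mm above the table. x from the caddy's front (robot side) to its hinge side, y to its left, z up. Hole 14 mm across, bevelled. The tongue is 50 mm along x, 14 mm thick, ends 20 mm beyond the hole to -y. The caddy's wall is 65 mm to +y. Home, the pin's collar rests on the tongue.
- dock: Grey dock fixed to the table, 200 x 160 mm plate; its lug (60 mm along x, 24 mm high) lies 2 mm under the tongue, with a 14 mm hole in line with the tongue's, down to the table. Origin under the plate's middle; axes as the caddy's.
- caddy: Teal box of straws, 180 mm (x) x 140 mm (y) x 76 mm high, in the dock; origin at the middle of its underside, 10 mm above the table; x from the bar side to the hinge side, y left, z up. It starts with the pin holes in line, at a stop on the robot's side; until pinned it can slide up to 20 mm to +x if pushed with over 3 N.
- hinge (a point): Middle of the lid's hinge axis at the caddy's far upper edge, 91 mm above the table: 90 mm to +x, 135 mm to +y and 51 mm up from the hole's mouth. The axis runs along y; axes as the caddy's.
- bar (a point): Middle of the lid's steel lifting bar: round, 12 mm thick, along y, 90 mm between its end posts' centres, its centre 40 mm above the lid's top. With the lid shut it is 150 mm from the hinge axis to -x and 44 mm above it; it swings with the lid. Axes are the lid's: x in its plane from free front edge to hinge, y left, z out of its top.
- lid (a joint): Opening angle of the white lid (180 x 144 x 8 mm, 0.25 kg), rad: 0 shut, grows as its front edge (robot's side) rises, stop at 1.3. A spring shuts it: about 0.5 N m when shut, rising 0.8 N m per rad, so about 4 to 8 N at the bar.
- pointer (a joint): Angle at which the orange pointer arm is set, rad (0.45 to 0.75), same axis, zero and sense as the lid's angle. Stiff: it stays unless struck.
- pointer_tip (a point): Middle of the orange flag at the end of the pointer arm (192 mm long, 9 mm thick), which turns about the hinge axis just left of the lid; 170 mm from the axis, 94 mm to +y of the caddy's middle. x along the arm to the axis, parallel to the lid's x when the lid is at the pointer.
- milk: Bystander: white milk bottle with green cap and label, 80 mm across, 200 mm high; origin under its middle.
- jug: Bystander: pink jug, 116 mm across the rim, 200 mm high, handle reaching about 100 mm from its axis along its x; origin under its middle.
- tumbler: Bystander: teal drinking tumbler with grey lid, 72 mm across, 101 mm high; origin under its middle. It stands on the other side from the pin's block.
- cups: Bystander: stack of clear cups, 76 mm across, 119 mm high, beyond the caddy; origin under its middle.
Mind the look-alikes: they are no part of the job. What is meant by the pin is not black or blue, and is the smaller of those in its own colour.

How it is judged:
On the way:
1. with the lid shut, the pin is fully home through tongue and dock and let go (horizontal distance between pin and hole below 0.01 m and z of pin in the frame of hole below -0.029 m and angle between pin's own z axis and vertical below 0.35 rad and contact force between the fingers and pin below 0.2 N and value of joint lid below 0.1 rad), for 0.2 s.
At the end, for the whole second after the job is handed in: Pin home and not touched (tip within 10 mm of the hole's axis, at least 29 mm below the tongue's top, within 0.35 rad of upright); lid within 0.07 rad of the pointer, still (under 0.08 rad/s), held by the fingers (over 2 N) and by no bystander (horizontal distance between pin and hole below 0.01 m and z of pin in the frame of hole below -0.029 m and angle between pin's own z axis and vertical below 0.35 rad and angle between the x axis of bar and the x axis of pointer_tip, either way round below 0.07 rad and value of joint lid above 0.3 rad and velocity of joint lid between -0.08 and 0.08 rad/s and contact force between the fingers and caddy above 2 N and contact force between the fingers and pin below 0.2 N and contact force between each of milk, jug, tumbler, cups and caddy below 0.3 N); the arm keeps its last pose, push and grip.
It fails at once if the milk bottle is moved more than 30 mm or tipped (distance of milk from where it was at the start of the episode above 0.03 m or angle between milk's own z axis and vertical above 0.4 rad).
It fails at once if the jug is moved more than 30 mm or tipped (distance of jug from where it was at the start of the episode above 0.03 m or angle between jug's own z axis and vertical above 0.4 rad).
It fails at once if the tumbler is moved more than 30 mm or tipped (distance of tumbler from where it was at the start of the episode above 0.03 m or angle between tumbler's own z axis and vertical above 0.4 rad).
It fails at once if the stack of cups is moved more than 30 mm or tipped (distance of cups from where it was at the start of the episode above 0.03 m or angle between cups's own z axis and vertical above 0.4 rad).
It fails at once if the pointer's tip is pushed more than 20 mm from where it was set (distance of pointer_tip from where it was at the start of the episode above 0.02 m).
It also fails if it takes over 69 s, if anything falls off the work surface, if the arm or the gripper's body presses on something with over 40 N, if the wrist force passes 120 N, or if a joint passes its speed limit or range.

## Working session

There is one attempt and no reset: what is moved stays moved. The work goes in short steps, Python scripts to look and compute and a tool call to move; the robot and the scene stay as the last step left them, time stands still between calls to the robot, and variables do not carry over. Pictures are saved under pics/ and viewed, about 8 in all and at most 12, crops included, and the job is handed in when it is done.

Besides the shell and the picture viewer there is one more tool, called by a JSON object that holds its "method" and its "body". carry_out: Moves the arm, as the interface text tells. Its arguments: {"type":"object","properties":{"targets":{"type":"array","items":{"type":"array","items":{"type":"number"}}},"force":{"type":"number"}},"required":["targets"]}

```bash
mkdir -p pics; cat > h.py <<'E'
import numpy as np, cv2
from workcell import bot
from scipy.spatial.transform import Rotation as R
def grab(name, fn=None):
    f=bot.grab_frame(name)
    if fn: cv2.imwrite('pics/'+fn, f['color'][:,:,::-1])
    return f
def cloud(f):
    K=f['K'];z=f['z_map'];v,u=np.mgrid[:z.shape[0],:z.shape[1]]
    P=np.stack([(u-K[0,2])/K[0,0]*z,(v-K[1,2])/K[1,1]*z,z],-1)
    T=f['cam_to_world'];W=P@T[:3,:3].T+T[:3,3];W[z==0]=np.nan
    return W
E
python3 - <<'E'
from h import *
s=bot.observe();print(s)
a=grab('scene');b=grab('top')
np.savez('f0.npz',s=a['color'],sW=cloud(a),t=b['color'],tW=cloud(b))
im=np.vstack([a['color'],b['color']])[:,:,::-1]
cv2.imwrite('pics/a.png',cv2.resize(a['color'][:,:,::-1],(800,600)))
cv2.imwrite('pics/b.png',cv2.resize(b['color'][:,:,::-1],(800,600)))
print(a['cam_to_world'],b['cam_to_world'],a['K'])
E
```

```text
{'clock': 0.0, 'qpos': array([-1.19318839,  0.52199469, -0.0363239 ,  1.60000796,  0.02121258,
        1.02109231, -0.11280406]), 'qd': array([-1.14888299e-03, -5.93366490e-04,  8.58091396e-04,  2.79951076e-04,
       -5.40413805e-05, -5.12355585e-04, -2.62973927e-03]), 'joint_efforts': array([-1.75383630e-03, -9.27115917e+01,  1.97867543e+00, -3.69941711e+01,
        1.76459318e-02,  8.20100162e-03, -8.01709291e-06]), 'position': array([0.27051196, 0.56305269, 0.23073783]), 'tool_rot': array([-3.14047953e+00,  9.21812128e-05,  2.69377429e+00]), 'force': array([-0.23529272, -0.51785087, -0.86261517]), 'moment': array([0.0150729 , 0.00163015, 0.00381218]), 'grip_width': 0.0854027841348617}
[[-0.07338588  0.79260939 -0.60529734  1.18397152]
 [ 0.99717603  0.04860806 -0.05724697  0.06715654]
 [-0.01595216 -0.60778912 -0.79393823  0.93084279]
 [ 0.          0.          0.          1.        ]] [[ 1.30627807e-03 -9.92940966e-01  1.18602406e-01  4.18276735e-01]
 [-9.99905244e-01  3.28380962e-04  1.37620919e-02 -1.32256908e-03]
 [-1.37038916e-02 -1.18609145e-01 -9.92846450e-01  1.30620143e+00]
 [ 0.00000000e+00  0.00000000e+00  0.00000000e+00  1.00000000e+00]] [[448.9468302    0.         257.96984661]
 [  0.         448.9468302  197.66125913]
 [  0.           0.           1.        ]]
```

View pics/a.png

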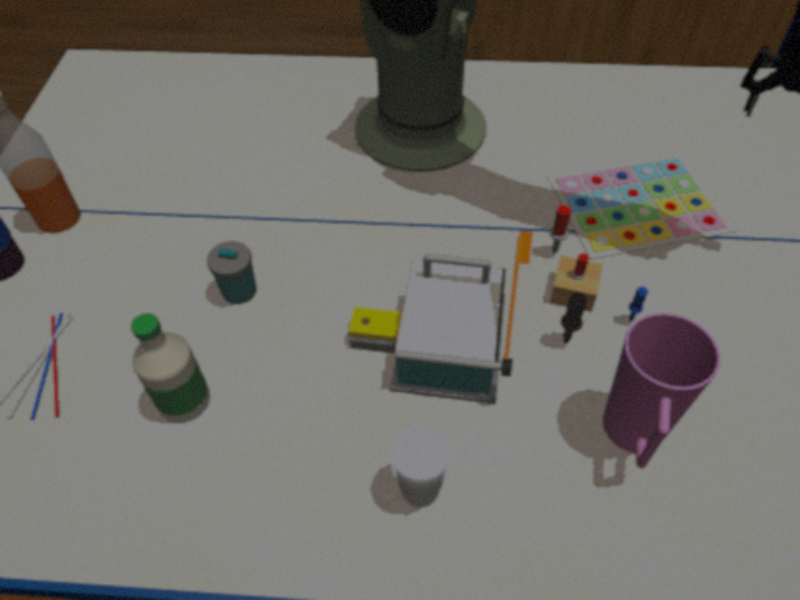

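View pics/b.png

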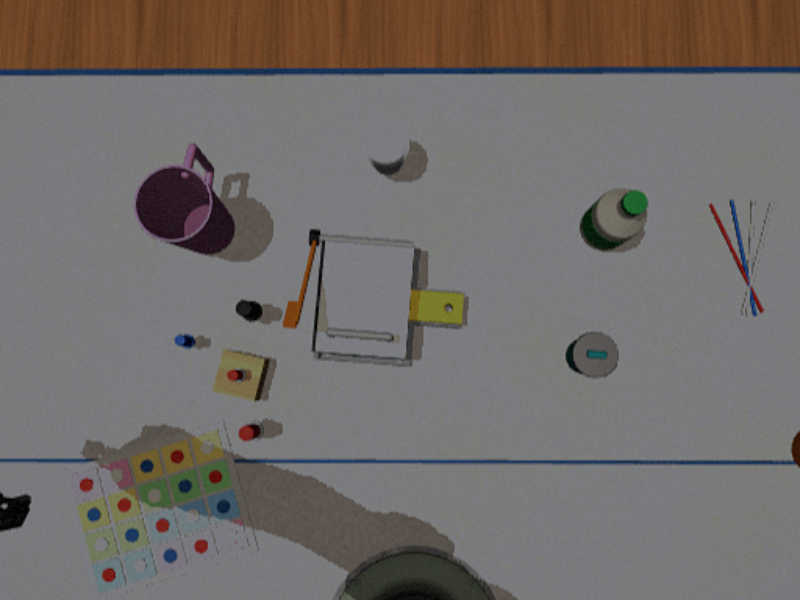

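The scene view shows two red-handled candidates: one in the wooden block (582,262; top view 235,375) and a larger one standing free (561,220; top view 250,432). The one in the block is smaller, and the pin is said to start there, so it fits. I'll confirm that in a crop while measuring.

```bash
python3 - <<'E'
from h import *
d=np.load('f0.npz')
def stat(n,W,m,zr):
    P=W[m]; P=P[(P[:,2]>zr[0])&(P[:,2]<zr[1])]
    if len(P)<3: print(n,'few',len(P));return
    print(n,len(P),'med',np.median(P,0).round(4),'lo',np.percentile(P,3,0).round(4),'hi',np.percentile(P,97,0).round(4))
for v in 'st':
    hsv=cv2.cvtColor(d[v],cv2.COLOR_RGB2HSV).astype(int);W=d[v+'W'];h,s,V=np.moveaxis(hsv,-1,0)
    k=((h<6)|(h>174))&(s>140)&(V>40)
    reg=(W[...,1]>.1)&(W[...,1]<.45)&(W[...,0]>.3)
    n,l,st,c=cv2.connectedComponentsWithStats((k&reg&(W[...,2]>.05)).astype(np.uint8))
    for i in range(1,n):
        if st[i,4]>8: stat(f'{v} red {c[i].round()}',W,l==i,(.03,.2))
    y=(h>22)&(h<34)&(s>150)&(abs(W[...,1])<.2)&(W[...,0]>.4); stat(v+' yellow',W,y,(.034,.046))
    # yellow rect
    P=W[y&(W[...,2]>.034)&(W[...,2]<.046)][:,:2].astype(np.float32); print(cv2.minAreaRect(P*1000))
    o=(h>5)&(h<18)&(s>190)&(W[...,2]>.06)&(W[...,0]>.4)&(abs(W[...,1])<.35); stat(v+' orange',W,o,(.06,.4))
    P=W[o]; 
    if len(P)>10:
        i=np.argsort(P[:,0]); print(' orange by x',P[i[::max(1,len(i)//8)]].round(3).tolist())
    lid=(s<60)&(W[...,2]>.085)&(W[...,2]<.112)&(abs(W[...,1]-.08)<.16)&(W[...,0]>.4)&(W[...,0]<.8)
    n,l,st,c=cv2.connectedComponentsWithStats(lid.astype(np.uint8)); i=1+np.argmax(st[1:,4]);stat(v+' lid',W,l==i,(.08,.12))
    print(cv2.minAreaRect((W[l==i][:,:2]*1000).astype(np.float32)))
    stat(v+' bar',W,(W[...,2]>.125)&(s<80)&(abs(W[...,1]-.05)<.1)&(W[...,0]>.4)&(W[...,0]<.62),(.125,.16))
    P=W[(W[...,2]>.130)&(s<80)&(abs(W[...,1]-.05)<.1)&(W[...,0]>.4)&(W[...,0]<.62)]
    print(cv2.minAreaRect((P[:,:2]*1000).astype(np.float32)))
t=d['t'][190:310,120:310,::-1]; s=d['s'][110:290,220:430,::-1]
cv2.imwrite('pics/c.png',np.hstack([cv2.resize(t,(440,278)),np.zeros((278,1,3),np.uint8),cv2.resize(s,(324,278))]))
E
```

```text
s red [359. 140.] 126 med [0.3412 0.2557 0.095 ] lo [0.3244 0.2478 0.0614] hi [0.345  0.2653 0.1093]
s red [372. 169.] 61 med [0.4269 0.2827 0.0804] lo [0.4181 0.2773 0.0561] hi [0.431  0.2892 0.0923]
s yellow 498 med [ 0.5363 -0.0386  0.0415] lo [ 0.5107 -0.075   0.0366] hi [ 0.5583 -0.0052  0.0445]
((534.1165161132812, -40.403385162353516), (75.37539672851562, 51.61327362060547), 85.78238677978516)
s orange 50 med [0.5125 0.1761 0.2003] lo [0.4589 0.1639 0.1087] hi [0.5515 0.2329 0.2149]
 orange by x [[0.426, 0.278, 0.085], [0.496, 0.178, 0.214], [0.5, 0.182, 0.212], [0.506, 0.176, 0.206], [0.512, 0.171, 0.199], [0.518, 0.179, 0.196], [0.523, 0.173, 0.191], [0.526, 0.175, 0.194], [0.563, 0.163, 0.16]]
s lid 4059 med [0.5584 0.0808 0.0968] lo [0.462  0.0096 0.0936] hi [0.6387 0.1516 0.1003]
((549.6633911132812, 88.4643783569336), (167.70729064941406, 194.53298950195312), 85.20922088623047)
s bar 240 med [0.4849 0.0827 0.1401] lo [0.477  0.0358 0.1266] hi [0.491  0.1294 0.1447]
((482.9786376953125, 82.95393371582031), (99.59132385253906, 13.371805191040039), 85.21086120605469)
t red 
[... 385 characters left out ...]
201172)
t orange 254 med [0.5221 0.1669 0.1914] lo [0.4912 0.1566 0.1039] hi [0.6263 0.1831 0.2163]
 orange by x [[0.489, 0.169, 0.214], [0.498, 0.181, 0.213], [0.505, 0.171, 0.205], [0.514, 0.183, 0.203], [0.522, 0.182, 0.193], [0.535, 0.162, 0.178], [0.565, 0.161, 0.157], [0.597, 0.16, 0.132], [0.629, 0.159, 0.105]]
t lid 4247 med [0.5483 0.0789 0.0952] lo [0.4575 0.0117 0.0906] hi [0.6327 0.1493 0.0998]
((548.71826171875, 89.65450286865234), (167.18011474609375, 192.13768005371094), 85.42034149169922)
t bar 211 med [0.4819 0.0821 0.1395] lo [0.4749 0.0371 0.1352] hi [0.489  0.1288 0.1445]
((481.86187744140625, 82.16864013671875), (99.69805908203125, 12.126872062683105), 85.49872589111328)
```

View pics/c.png

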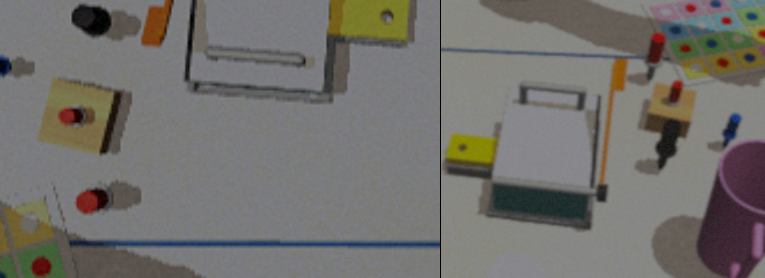

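The crop confirms it: the handle in the block (crop 70,116) is clearly smaller than the free-standing one (90,200). The measured top height of 0.0896 m matches the expected 89 mm, so the pin is at about (0.424, 0.283). Next I'll write a planner helper and fit the pointer angle.

```bash
cat >> h.py <<'E'
def plan(xyz, yaw=None, n=None, tilt=0.0, s=None):
    """rows (shift mm, turn units) from the measured pose to xyz/yaw; tilt: rotation about world axis given as rotvec"""
    s=s or bot.observe(); p0=s['position']; R0=R.from_euler('xyz',s['tool_rot'])
    R1=R.from_euler('xyz',[np.pi,0,yaw]) if yaw is not None else R0
    if np.any(tilt): R1=R.from_rotvec(tilt)*R1
    rv=(R0.inv()*R1).as_rotvec(); d=np.array(xyz)-p0
    m=int(np.ceil(max(np.linalg.norm(d)/.038, np.degrees(np.linalg.norm(rv))/5.9,1))); n=n or m
    for i in range(n):
        Ri=R0*R.from_rotvec(rv*i/n)
        print((Ri.inv().apply(d/n)*1000).round(1).tolist(), (np.degrees(rv/n)/6).round(3).tolist())
def wray(f,s,u,v):
    K=f['K'];x=(u-K[0,2])/K[0,0];y=(v-K[1,2])/K[1,1];r=np.hypot(x,y)+1e-9
    c=np.array([x/r*np.sin(r),y/r*np.sin(r),np.cos(r)]);T=f['T_tool_cam'];Rw=R.from_euler('xyz',s['tool_rot']).as_matrix()
    return s['position']+Rw@T[:3,3], Rw@(T[:3,:3]@c)
E
python3 - <<'E'
from h import *
d=np.load('f0.npz');c,s=np.cos(-.0803),np.sin(-.0803)
for v in 'st':
    h,S,V=np.moveaxis(cv2.cvtColor(d[v],cv2.COLOR_RGB2HSV).astype(int),-1,0);W=d[v+'W']
    o=(h>5)&(h<18)&(S>190)&(W[...,2]>.09)&(W[...,0]>.4)&(W[...,1]<.2)&(W[...,1]>.12)
    P=W[o];x=c*P[:,0]+s*P[:,1]
    k=np.polyfit(x,P[:,2],1); print(v,'pointer',np.arctan(-k[0]))
    x0=c*.4825+s*.0825+.150
    print('via hinge',np.median(np.arctan2(P[:,2]-.091,x0-x)[(x<x0-.1)]))
plan([.424,.283,.19],1.49,15)
E
```

```text
s pointer 0.6624499777512591
via hinge 0.7115524307816783
t pointer 0.6809392603635186
via hinge 0.7064947515529038
[-17.3, -12.4, 2.7] [-0.001, 0.0, 0.766]
[-18.2, -11.0, 2.7] [-0.001, 0.0, 0.766]
[-19.1, -9.5, 2.7] [-0.001, 0.0, 0.766]
[-19.8, -7.9, 2.7] [-0.001, 0.0, 0.766]
[-20.3, -6.3, 2.7] [-0.001, 0.0, 0.766]
[-20.8, -4.7, 2.7] [-0.001, 0.0, 0.766]
[-21.1, -3.0, 2.7] [-0.001, 0.0, 0.766]
[-21.3, -1.3, 2.7] [-0.001, 0.0, 0.766]
[-21.3, 0.4, 2.7] [-0.001, 0.0, 0.766]
[-21.2, 2.1, 2.7] [-0.001, 0.0, 0.766]
[-20.9, 3.8, 2.7] [-0.001, 0.0, 0.766]
[-20.6, 5.5, 2.7] [-0.001, 0.0, 0.766]
[-20.1, 7.1, 2.7] [-0.001, 0.0, 0.766]
[-19.4, 8.7, 2.7] [-0.001, 0.0, 0.766]
[-18.7, 10.2, 2.7] [-0.001, 0.0, 0.766]
```

{"method": "carry_out", "body": {"targets": [[-17, -12, 2.5, 0, 0, 0.77, 110], [-18, -11, 2.5, 0, 0, 0.77, 110], [-19, -9.5, 2.5, 0, 0, 0.77, 110], [-20, -8, 2.5, 0, 0, 0.77, 110], [-20, -6, 2.5, 0, 0, 0.77, 110]], "force": 40}}

```text
clock: 0.52
position: [0.3218, 0.4696, 0.2185]
tool_rot: [-3.141, 0.0, 2.287]
force: [-0.1, -0.3, -0.5]
grip_width: 0.0484
```

{"method": "carry_out", "body": {"targets": [[-21, -5, 2.5, 0, 0, 0.77, 110], [-21, -3, 2.5, 0, 0, 0.77, 110], [-21, -1, 2.5, 0, 0, 0.77, 110], [-21, 0, 2.5, 0, 0, 0.77, 110], [-21, 2, 2.5, 0, 0, 0.77, 110]]}}

```text
clock: 0.93
position: [0.3718, 0.3764, 0.206]
tool_rot: [-3.141, 0.0, 1.883]
force: [0.0, -0.4, 0.3]
grip_width: 0.0484
```

{"method": "carry_out", "body": {"targets": [[-21, 4, 2.5, 0, 0, 0.77, 110], [-20.5, 5.5, 2.5, 0, 0, 0.77, 110], [-20, 7, 2.5, 0, 0, 0.77, 110], [-19.5, 9, 2.5, 0, 0, 0.77, 110], [-19, 10, 2.5, 0, 0, 0.77, 110]]}}

```text
clock: 1.35
position: [0.4226, 0.2827, 0.1936]
tool_rot: [-3.141, 0.0, 1.48]
force: [0.0, 0.7, -0.7]
grip_width: 0.0489
```

```bash
python3 - <<'E'
from h import *
s=bot.observe();f=grab('wrist');print(s['position'],s['tool_rot'],s['qpos'],s['grip_width'],f['K'],f['T_tool_cam'])
cv2.imwrite('pics/w1.png',f['color'][:,:,::-1])
hh,S,V=np.moveaxis(cv2.cvtColor(f['color'],cv2.COLOR_RGB2HSV).astype(int),-1,0)
k=(((hh<6)|(hh>174))&(S>140)&(V>40)).astype(np.uint8)
n,l,st,c=cv2.connectedComponentsWithStats(k)
for i in range(1,n):
    if st[i,4]>30:
        o,d=wray(f,s,*c[i]); print(c[i].round(1),st[i],'at z=.08',(o+d*(.08-o[2])/d[2]).round(4))
E
```

```text
[0.42264597 0.28268781 0.19357627] [-3.14145905e+00  1.72935100e-04  1.48041370e+00] [-0.93733501  0.40206871  0.30161377  1.95446808 -0.16142857  0.80817912
 -0.63682992] 0.048861156496778274 [[297.31863964   0.         256.5055842 ]
 [  0.         297.31863964 193.86001932]
 [  0.           0.           1.        ]] [[ 1.50270400e-03 -9.49567524e-01 -3.13559019e-01  8.13588800e-02]
 [ 9.99998806e-01  1.31424458e-03  8.12409228e-04  3.83765360e-04]
 [-3.59344179e-04 -3.13559865e-01  9.49568366e-01 -1.41949880e-01]
 [ 0.00000000e+00  0.00000000e+00  0.00000000e+00  1.00000000e+00]]
[72.  39.4] [ 67  33  11  14 125] at z=.08 [0.2605 0.4508 0.08  ]
[12.7 49.9] [ 9 44  8 13 78] at z=.08 [0.1752 0.4661 0.08  ]
[132.   90.5] [125  83  15  16 190] at z=.08 [0.3209 0.3862 0.08  ]
[56.8 93.2] [ 52  86  11  15 123] at z=.08 [0.2357 0.4015 0.08  ]
[ 46.6 145.2] [ 42 138  10  15 117] at z=.08 [0.2109 0.3519 0.08  ]
[116.  147.6] [110 140  13  16 167] at z=.08 [0.2961 0.3367 0.08  ]
[254.6 186. ] [246 173  18  26 388] at z=.08 [0.4219 0.2872 0.08  ]
[165.2 223.8] [149 204  34  40 830] at z=.08 [0.3319 0.257  0.08  ]
```

View pics/w1.png

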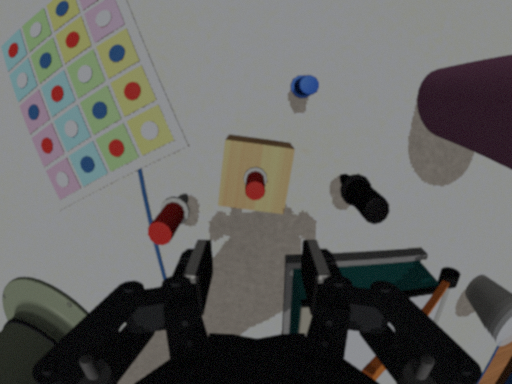

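The wrist view shows the pin upright in the block (255,186), at about (0.422, 0.285). The bigger red one is well clear at (165,224). I'll descend straight down.

{"method": "carry_out", "body": {"targets": [[2, 0, 28, 0, 0, 0, 110], [0, 0, 28, 0, 0, 0, 110], [0, 0, 28, 0, 0, 0, 110], [0, 0, 28, 0, 0, 0, 110], [0, 0, 26, 0, 0, 0, 110]]}}

```text
clock: 1.82
position: [0.4221, 0.2856, 0.0542]
tool_rot: [-3.141, 0.0, 1.485]
force: [1.1, 0.9, 0.0]
grip_width: 0.0488
```

{"method": "carry_out", "body": {"targets": [[0, 0, 0, 0, 0, 0, 160], [0, 0, 0, 0, 0, 0, 255], [0, 0, 0, 0, 0, 0, 255], [0, 0, 0, 0, 0, 0, 255], [0, 0, 0, 0, 0, 0, 255]], "force": 40}}

```text
clock: 2.23
position: [0.4231, 0.2862, 0.0572]
tool_rot: [3.14, -0.002, 1.484]
force: [0.9, 0.0, -0.9]
grip_width: 0.0167
```

{"method": "carry_out", "body": {"targets": [[0, 0, 0, 0, 0, 0, 255], [0, 0, -10, 0, 0, 0, 255], [0, 0, -20, 0, 0, 0, 255], [0, 0, -20, 0, 0, 0, 255], [0, 0, -20, 0, 0, 0, 255]]}}

```text
clock: 2.65
position: [0.4225, 0.2855, 0.1276]
tool_rot: [3.141, -0.0, 1.484]
force: [-1.2, -0.3, -0.5]
grip_width: 0.0172
```

The pin is gripped at 17 mm. I'll raise it clear of the pointer and check it.

{"method": "carry_out", "body": {"targets": [[0, 0, -35, 0, 0, 0, 255], [0, 0, -35, 0, 0, 0, 255], [0, 0, -35, 0, 0, 0, 255], [0, 0, -35, 0, 0, 0, 255], [0, 0, -33, 0, 0, 0, 255]]}}

```text
clock: 3.07
position: [0.4223, 0.2851, 0.302]
tool_rot: [3.141, -0.001, 1.484]
force: [0.1, 0.4, -1.2]
grip_width: 0.0167
```

```bash
python3 - <<'E'
from h import *
plan([.5315,-.057,.30],1.49,10)
E
```

```text
[-33.1, 13.9, 0.2] [0.001, -0.001, -0.006]
[-33.1, 13.8, 0.2] [0.001, -0.001, -0.006]
[-33.1, 13.8, 0.2] [0.001, -0.001, -0.006]
[-33.2, 13.8, 0.2] [0.001, -0.001, -0.006]
[-33.2, 13.8, 0.2] [0.001, -0.001, -0.006]
[-33.2, 13.8, 0.2] [0.001, -0.001, -0.006]
[-33.2, 13.7, 0.2] [0.001, -0.001, -0.006]
[-33.2, 13.7, 0.2] [0.001, -0.001, -0.006]
[-33.2, 13.7, 0.2] [0.001, -0.001, -0.006]
[-33.2, 13.7, 0.2] [0.001, -0.001, -0.006]
```

{"method": "carry_out", "body": {"targets": [[-33, 14, 0, 0, 0, 0, 255], [-33, 14, 0, 0, 0, 0, 255], [-33, 14, 0, 0, 0, 0, 255], [-33, 14, 0, 0, 0, 0, 255], [-33, 14, 0, 0, 0, 0, 255]]}}

```text
clock: 3.48
position: [0.4779, 0.1133, 0.3]
tool_rot: [3.141, -0.001, 1.484]
force: [1.1, 0.8, -0.9]
grip_width: 0.0165
```

{"method": "carry_out", "body": {"targets": [[-33, 14, 0, 0, 0, 0, 255], [-33, 14, 0, 0, 0, 0, 255], [-33, 13, 0, 0, 0, 0, 255], [-33, 13, 0, 0, 0, 0, 255], [-33, 13, 0, 0, 0, 0, 255]]}}

```text
clock: 3.9
position: [0.5303, -0.0568, 0.2999]
tool_rot: [3.141, -0.001, 1.484]
force: [-0.2, 1.3, -1.0]
grip_width: 0.0169
```

{"method": "carry_out", "body": {"targets": [[0, 0, 36, 0, 0, 0, 255], [0, 0, 36, 0, 0, 0, 255], [0, 0, 36, 0, 0, 0, 255], [0, 0, 36, 0, 0, 0, 255], [0, 0, 0, 0, 0, 0, 255]]}}

```text
clock: 4.32
position: [0.5275, -0.0546, 0.1505]
tool_rot: [-3.134, 0.001, 1.484]
force: [-1.1, -0.1, -1.9]
grip_width: 0.0168
```

```bash
python3 - <<'E'
from h import *
s=bot.observe();f=grab('wrist');print(s['position'],s['tool_rot'],s['qpos'],s['grip_width'])
np.savez('w2.npz',color=f['color'],z=f['z_map'],K=f['K'],T=f['T_tool_cam'],p=s['position'],r=s['tool_rot'])
im=f['color'][:,:,::-1]
cv2.imwrite('pics/w2.png',cv2.resize(im[120:340,140:370],None,fx=2.6,fy=2.6,interpolation=cv2.INTER_CUBIC))
E
```

```text
[ 0.52747213 -0.05462373  0.15054765] [-3.13420369e+00  7.81146132e-04  1.48440814e+00] [-0.31766719  0.52209627  0.42369629  1.93548031 -0.30336956  0.75392894
  0.19451256] 0.016849119592241668
```

View pics/w2.png

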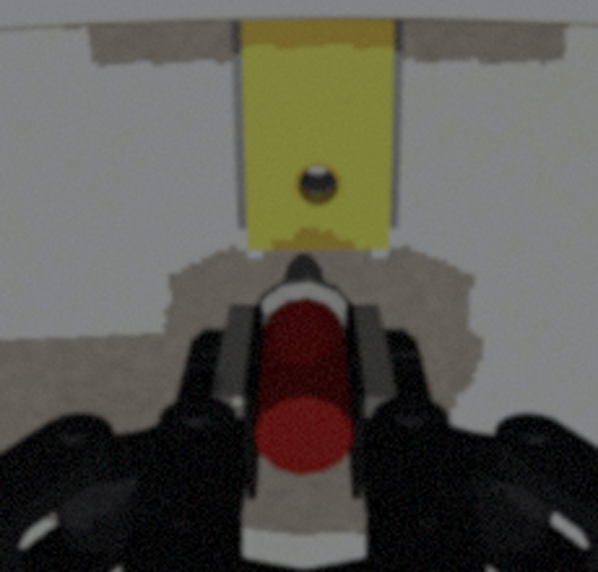

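The wrist view shows the hole at crop (318,183), pixel (262.3,190.4), and the pin tip at crop (304,258), pixel (256.9,219.2), with the pin upright in the jaws.

```bash
python3 - <<'E'
from h import *
s=bot.observe();print(s['position'],s['tool_rot'])
d=np.load('w2.npz');f={'K':d['K'],'T_tool_cam':d['T']};S0={'position':d['p'],'tool_rot':d['r']}
for S in (S0,s):
    for n,(u,v),z in (('hole',(262.3,190.4),.04),('tip',(256.9,217),S['position'][2]-.0445)):
        o,r=wray(f,S,u,v);print(n,(o+r*(z-o[2])/r[2]).round(4))
t=np.load('f0.npz');
# hole in top view
W=t['tW'];c=t['t'];g=cv2.cvtColor(c,cv2.COLOR_RGB2GRAY)[190:204,278:296];w=np.clip(75-g.astype(float),0,None);print(g[2:12:2])
E
```

```text
[ 0.52888559 -0.05502139  0.15373495] [-3.13699298e+00  5.96840249e-04  1.48389027e+00]
hole [ 0.5325 -0.0539  0.04  ]
tip [ 0.5283 -0.0515  0.106 ]
hole [ 0.5342 -0.0553  0.04  ]
tip [ 0.5298 -0.0519  0.1092]
[[114 111 113 114 115 120 116 115 114 116 112 116 112 114 113 118 114 114]
 [112 111 114 114 113 116 114  96  81  67  90 117 115 111 114 113 114 116]
 [112 115 117 112 114 113  81  70  79  77  48  53 115 117 113 116 117 117]
 [115 116 114 118 114 117  98  88  82 130 123  94 115 117 110 115 115 115]
 [116 115 114 113 109 116 114 108 101 102 107 114 117 115 113 115 117 119]]
```

{"method": "carry_out", "body": {"targets": [[0, 0, 0, 0, 0, 0, 255], [0, 0, 0, 0, 0, 0, 255], [0, 0, 0, 0, 0, 0, 255]]}}

```text
clock: 4.62
position: [0.5315, -0.0549, 0.157]
tool_rot: [3.138, -0.001, 1.484]
force: [0.6, 0.1, -0.9]
grip_width: 0.0169
```

```bash
cat >> h.py <<'E'
def hole_tip():
    s=bot.observe();f=grab('wrist');a=bot.observe()
    print('pos',s['position'].round(4),s['tool_rot'].round(4),'after',a['position'].round(4))
    c=f['color'];hh,S,V=np.moveaxis(cv2.cvtColor(c,cv2.COLOR_RGB2HSV).astype(int),-1,0)
    y=((hh>20)&(hh<35)&(S>120)&(V>60)).astype(np.uint8)
    n,l,st,cc=cv2.connectedComponentsWithStats(y);i=1+np.argmax(st[1:,4]);y=(l==i).astype(np.uint8)
    cn,hr=cv2.findContours(y,cv2.RETR_CCOMP,cv2.CHAIN_APPROX_NONE)
    for k,q in enumerate(cn):
        if hr[0][k][3]>=0 and cv2.contourArea(q)>30:
            m=cv2.moments(q);u,v=m['m10']/m['m00'],m['m01']/m['m00'];o,r=wray(f,s,u,v)
            print('hole px',round(u,1),round(v,1),cv2.contourArea(q),(o+r*(.04-o[2])/r[2]).round(4))
    return s,f
E
python3 - <<'E'
from h import *
s,f=hole_tip()
b=bot.grab_frame('top');K=b['K'];T=b['cam_to_world']
r=T[:3,:3]@[(286.8-K[0,2])/K[0,0],(195.8-K[1,2])/K[1,1],1];print('top',T[:3,3]+r*(.04-T[2,3])/r[2])
im=f['color'][:,:,::-1];cv2.imwrite('pics/w3.png',cv2.resize(im[160:260,200:320],None,fx=5,fy=5,interpolation=cv2.INTER_CUBIC))
E
```

```text
pos [ 0.5315 -0.0549  0.157 ] [ 3.1385e+00 -7.0000e-04  1.4844e+00] after [ 0.5314 -0.0549  0.1567]
hole px 256.0 187.4 137.0 [ 0.5322 -0.0528  0.04  ]
top [ 0.53401928 -0.05627269  0.04      ]
```

View pics/w3.png

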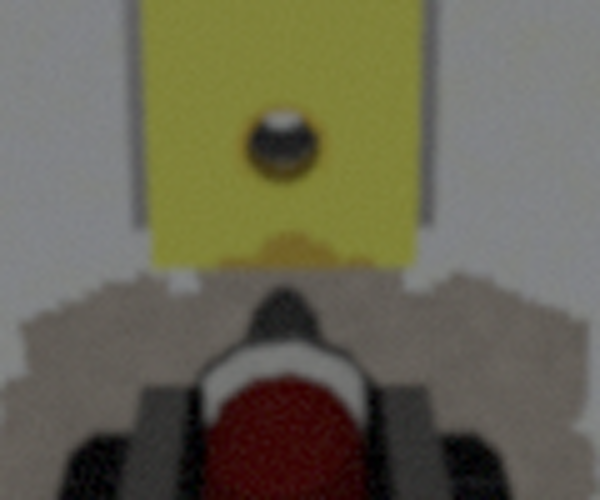

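```bash
python3 - <<'E'
from h import *
d=np.load('w2.npz');f={'K':d['K'],'T_tool_cam':d['T']};s=bot.observe()
S={'position':np.array([.5315,-.0549,.1569]),'tool_rot':np.array([3.1385,-.0007,1.4844])}
for z in (.109,.1125,.116):
    o,r=wray(f,S,257,217.8);p=o+r*(z-o[2])/r[2]
    o,r=wray(f,S,256,187.4);h=o+r*(.04-o[2])/r[2]
    print(z,p.round(4),'hole-tip world',(h-p).round(4),'cam o',o.round(3))
print(s['position'],s['tool_rot'])
E
```

```text
0.109 [ 0.5327 -0.0538  0.109 ] hole-tip world [-0.0005  0.001  -0.069 ] cam o [0.538 0.026 0.299]
0.1125 [ 0.5328 -0.0523  0.1125] hole-tip world [-0.0006 -0.0005 -0.0725] cam o [0.538 0.026 0.299]
0.116 [ 0.5329 -0.0508  0.116 ] hole-tip world [-0.0007 -0.002  -0.076 ] cam o [0.538 0.026 0.299]
[ 0.53114297 -0.05484889  0.15631549] [ 3.13940516e+00 -5.44752216e-04  1.48448481e+00]
```

{"method": "carry_out", "body": {"targets": [[0, 0, 15, 0, 0, 0, 255], [0, 0, 15, 0, 0, 0, 255], [0, 0, 15, 0, 0, 0, 255], [0, 0, 8, 0, 0, 0, 255], [0, 0, 4, 0, 0, 0, 255]]}}

```text
clock: 5.13
position: [0.5303, -0.0549, 0.0974]
tool_rot: [-3.141, -0.0, 1.484]
force: [0.6, 0.4, -1.1]
grip_width: 0.0166
```

{"method": "carry_out", "body": {"targets": [[0, 0, 0, 0, 0, 0, 255], [0, 0, 0, 0, 0, 0, 255], [0, 0, 0, 0, 0, 0, 255], [0, 0, 0, 0, 0, 0, 255], [0, 0, 0, 0, 0, 0, 255]]}}

```text
clock: 5.55
position: [0.5307, -0.055, 0.0983]
tool_rot: [3.141, -0.0, 1.484]
force: [0.3, -0.1, -0.4]
grip_width: 0.0166
```

```bash
python3 - <<'E'
from h import *
s,f=hole_tip()
im=f['color'][:,:,::-1];cv2.imwrite('pics/w4.png',cv2.resize(im[150:270,190:330],None,fx=5,fy=5,interpolation=cv2.INTER_CUBIC))
E
```

```text
pos [ 0.5307 -0.055   0.0983] [ 3.1409e+00 -1.0000e-04  1.4842e+00] after [ 0.5307 -0.055   0.0982]
```

View pics/w4.png

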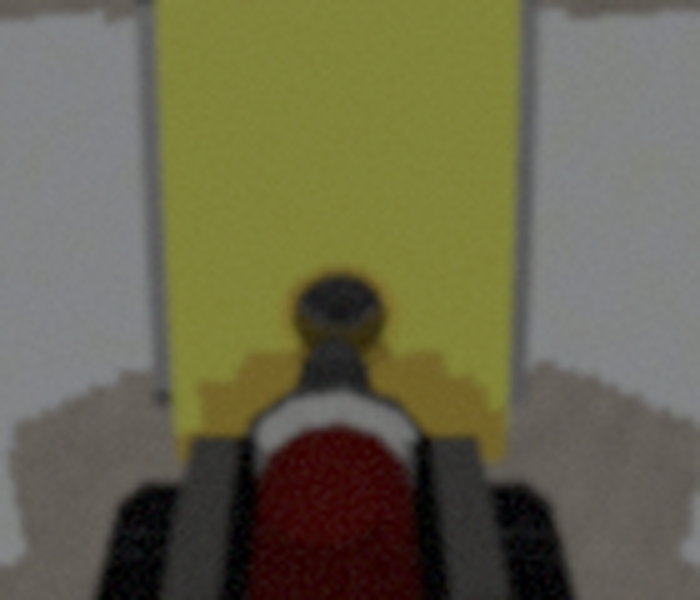

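```bash
python3 - <<'E'
from h import *
d=np.load('w2.npz');f={'K':d['K'],'T_tool_cam':d['T']}
S={'position':np.array([.5307,-.0550,.0983]),'tool_rot':np.array([3.1409,-.0001,1.4842])}
Rw=R.from_euler('xyz',S['tool_rot'])
o,r=wray(f,S,258,212);h=o+r*(.04-o[2])/r[2]
for z in (.051,.054,.057):
    o,r=wray(f,S,256.6,217.3);p=o+r*(z-o[2])/r[2]-Rw.apply([.003,0,0])
    print(z,h.round(4),p.round(4),'tool-frame shift mm',(Rw.inv().apply(h-p)*1000).round(1))
E
```

```text
0.051 [ 0.5325 -0.0538  0.04  ] [ 0.5313 -0.0562  0.051 ] tool-frame shift mm [ 2.5  1.  11. ]
0.054 [ 0.5325 -0.0538  0.04  ] [ 0.5314 -0.055   0.054 ] tool-frame shift mm [ 1.3  1.  14. ]
0.057 [ 0.5325 -0.0538  0.04  ] [ 0.5315 -0.0537  0.057 ] tool-frame shift mm [ 0.  1. 17.]
```

Tip and hole agree to about 1 mm, so I'll correct by (+1,+1) and insert, watching the force.

{"method": "carry_out", "body": {"targets": [[1, 1, 4, 0, 0, 0, 255], [0, 0, 6, 0, 0, 0, 255], [0, 0, 6, 0, 0, 0, 255], [0, 0, 6, 0, 0, 0, 255], [0, 0, 0, 0, 0, 0, 255]]}}

```text
clock: 6.02
position: [0.5308, -0.054, 0.0743]
tool_rot: [-3.14, 0.0, 1.484]
force: [0.1, 0.3, -0.5]
grip_width: 0.0169
```

{"method": "carry_out", "body": {"targets": [[0, 0, 6, 0, 0, 0, 255], [0, 0, 6, 0, 0, 0, 255], [0, 0, 6, 0, 0, 0, 255], [0, 0, 4, 0, 0, 0, 255], [0, 0, 0, 0, 0, 0, 255]]}}

```text
clock: 6.43
position: [0.5311, -0.0541, 0.0528]
tool_rot: [-3.14, 0.0, 1.484]
force: [-0.1, -0.1, -0.5]
grip_width: 0.0168
```

It went in without resistance. A few more mm until the collar seats.

{"method": "carry_out", "body": {"targets": [[0, 0, 2, 0, 0, 0, 255], [0, 0, 2, 0, 0, 0, 255], [0, 0, 0, 0, 0, 0, 255], [0, 0, 0, 0, 0, 0, 255]]}}

```text
clock: 6.77
position: [0.5334, -0.0543, 0.0514]
tool_rot: [3.138, -0.0, 1.484]
force: [0.3, 0.9, 23.4]
grip_width: 0.017
```

Upward force is 23 N at the expected height, so the collar is seated. I'll release and look.

{"method": "carry_out", "body": {"targets": [[0, 0, -1, 0, 0, 0, 255], [0, 0, 0, 0, 0, 0, 110], [0, 0, 0, 0, 0, 0, 110], [0, 0, 0, 0, 0, 0, 110], [0, 0, 0, 0, 0, 0, 110]]}}

```text
clock: 7.18
position: [0.5315, -0.054, 0.0507]
tool_rot: [-3.141, 0.0, 1.484]
force: [0.1, 1.0, 0.5]
grip_width: 0.0486
```

{"method": "carry_out", "body": {"targets": [[0, 0, -10, 0, 0, 0, 110], [0, 0, -30, 0, 0, 0, 110], [0, 0, -35, 0, 0, 0, 110], [0, 0, -35, 0, 0, 0, 110], [0, 0, -35, 0, 0, 0, 110]]}}

```text
clock: 7.6
position: [0.531, -0.0543, 0.198]
tool_rot: [-3.141, 0.0, 1.484]
force: [-0.1, 0.4, -0.5]
grip_width: 0.0485
```

{"method": "carry_out", "body": {"targets": [[0, 0, 0, 0, 0, 0, 110], [0, 0, 0, 0, 0, 0, 110], [0, 0, 0, 0, 0, 0, 110]]}}

```text
clock: 7.85
position: [0.5313, -0.0539, 0.196]
tool_rot: [3.141, -0.0, 1.484]
force: [-0.7, -0.5, -0.6]
grip_width: 0.0487
```

```bash
python3 - <<'E'
from h import *
s=bot.observe();f=grab('wrist');print(s['position'],s['tool_rot'],s['qpos'].round(3),s['clock'])
cv2.imwrite('pics/w5.png',cv2.resize(f['color'][40:340,60:450,::-1],None,fx=2,fy=2,interpolation=cv2.INTER_CUBIC))
b=grab('scene');W=cloud(b);h,S,V=np.moveaxis(cv2.cvtColor(b['color'],cv2.COLOR_RGB2HSV).astype(int),-1,0)
m=((h<6)|(h>174))&(S>140)&(V>40)&(W[...,1]<-.02)&(W[...,1]>-.1)&(abs(W[...,0]-.53)<.06)
print('red',m.sum(),W[m].min(0) if m.sum() else '',W[m].max(0) if m.sum() else '')
# bar now
t=grab('top')
for f2 in (b,t):
    W=cloud(f2);S=cv2.cvtColor(f2['color'],cv2.COLOR_RGB2HSV)[...,1]
    P=W[(W[...,2]>.128)&(W[...,2]<.15)&(S<80)&(abs(W[...,1]-.08)<.07)&(abs(W[...,0]-.48)<.03)]
    print('bar',len(P),cv2.minAreaRect((P[:,:2]*1000).astype(np.float32)))
E
```

```text
[ 0.53133463 -0.05387365  0.19602474] [ 3.14146603e+00 -2.81869392e-04  1.48444272e+00] [-0.351  0.46   0.464  1.895 -0.269  0.848  0.164] 7.85
red 54 [ 0.52394392 -0.06097677  0.05032678] [ 0.54190038 -0.04885429  0.08845359]
bar 230 ((485.6349182128906, 82.79356384277344), (99.23497772216797, 14.526260375976562), 87.39485931396484)
bar 210 ((483.669677734375, 83.38525390625), (97.79232788085938, 11.97705364227295), 85.34346008300781)
```

View pics/w5.png

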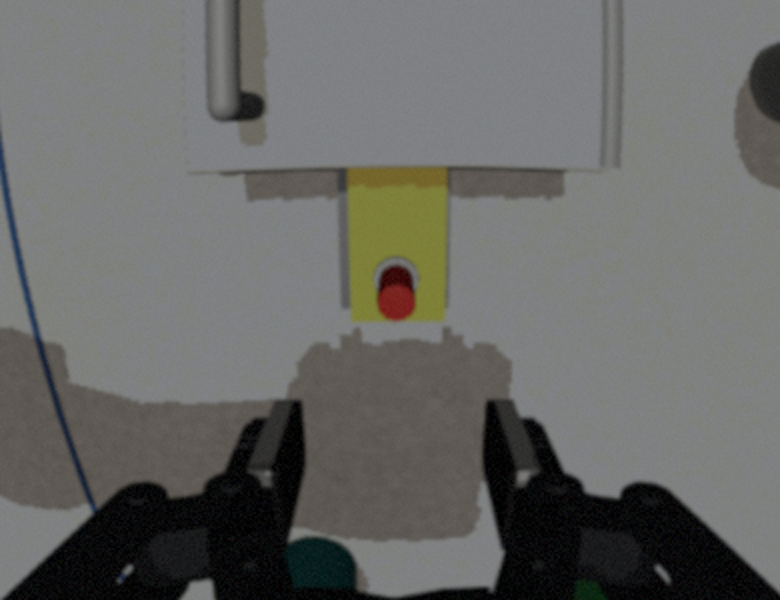

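The wrist view shows the pin standing in the tongue with its collar on it (395,290). Depth gives the handle at z 0.050–0.088, which fits the home position. The bar is at about (0.483, 0.083), so I'm moving there.

{"method": "carry_out", "body": {"targets": [[26.5, -12, 0, 0, 0, 0, 110], [26.5, -12, 0, 0, 0, 0, 110], [26.5, -12, 0, 0, 0, 0, 110], [26.5, -12, 0, 0, 0, 0, 110], [26.5, -12, 0, 0, 0, 0, 110]]}}

```text
clock: 8.42
position: [0.4822, 0.084, 0.1951]
tool_rot: [-3.14, 0.001, 1.484]
force: [-0.2, 0.2, -0.7]
grip_width: 0.0482
```

{"method": "carry_out", "body": {"targets": [[0, 0, 0, 0, 0, 0, 110], [0, 0, 25, 0, 0, 0, 110], [0, 0, 25, 0, 0, 0, 110], [0, 0, 20, 0, 0, 0, 110], [0, 0, 10, 0, 0, 0, 110]]}}

```text
clock: 8.83
position: [0.4819, 0.0827, 0.1132]
tool_rot: [-3.138, 0.002, 1.484]
force: [-0.1, 0.0, -1.0]
grip_width: 0.0484
```

{"method": "carry_out", "body": {"targets": [[0, 0, 0, 0, 0, 0, 110], [0, 0, 0, 0, 0, 0, 110], [0, 0, 0, 0, 0, 0, 110]]}}

```text
clock: 9.08
position: [0.4837, 0.083, 0.1166]
tool_rot: [3.141, -0.0, 1.484]
force: [0.5, 0.6, -0.0]
grip_width: 0.0488
```

```bash
python3 - <<'E'
from h import *
s=bot.observe();f=grab('wrist');print(s['position'],s['tool_rot'],s['qpos'].round(3),s['clock'],s['force'])
cv2.imwrite('pics/w6.png',cv2.resize(f['color'][40:384,60:450,::-1],None,fx=1.7,fy=1.7,interpolation=cv2.INTER_CUBIC))
E
```

```text
[0.48370286 0.08300944 0.11659598] [ 3.14081646e+00 -2.08686042e-04  1.48388916e+00] [-0.58   0.518  0.386  2.063 -0.328  0.617 -0.058] 9.0833 [ 0.50265203  0.56974868 -0.00832298]
```

View pics/w6.png

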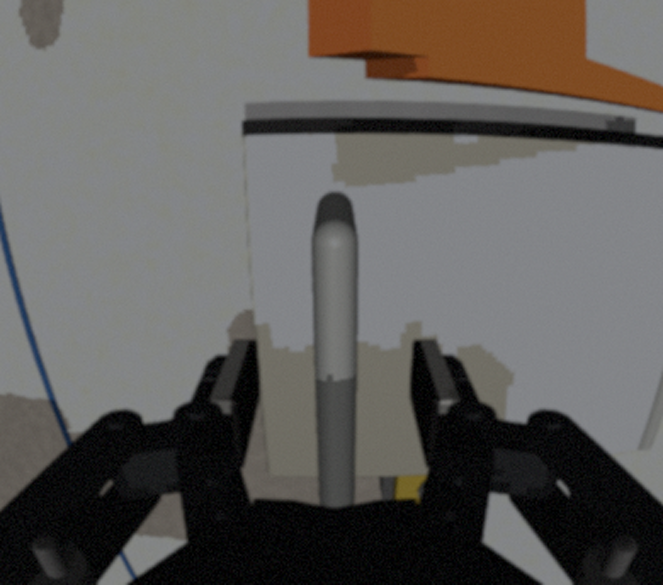

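The bar is centred between the fingers (335,400), with the orange flag well to the side. I'll grip and work out the arc.

{"method": "carry_out", "body": {"targets": [[0, 0, 0, 0, 0, 0, 200], [0, 0, 0, 0, 0, 0, 255], [0, 0, 0, 0, 0, 0, 255], [0, 0, 0, 0, 0, 0, 255], [0, 0, 0, 0, 0, 0, 255]], "force": 50}}

```text
clock: 9.55
position: [0.4834, 0.0832, 0.1161]
tool_rot: [3.141, -0.0, 1.484]
force: [-0.8, -0.5, 6.6]
grip_width: 0.0104
```

```bash
python3 - <<'E'
from h import *
s=bot.observe();print(s['position'],s['grip_width'],s['force'])
t=np.linspace(0,.68,16);x=-150*np.cos(t)+44*np.sin(t);z=150*np.sin(t)+44*np.cos(t)
print(np.c_[t[1:],np.diff(x),-np.diff(z)].round(2).tolist(), x[-1]-x[0],z[-1]-z[0])
E
```

```text
[0.48344253 0.08323555 0.11611954] 0.010391788835759705 [-0.84499073 -0.53321209  6.58529097]
[[0.05, 2.15, -6.75], [0.09, 2.45, -6.65], [0.14, 2.75, -6.53], [0.18, 3.04, -6.4], [0.23, 3.33, -6.25], [0.27, 3.61, -6.1], [0.32, 3.88, -5.93], [0.36, 4.15, -5.75], [0.41, 4.4, -5.55], [0.45, 4.65, -5.35], [0.5, 4.89, -5.13], [0.54, 5.12, -4.9], [0.59, 5.33, -4.67], [0.63, 5.54, -4.42], [0.68, 5.73, -4.16]] 61.03098524417342 84.53215322781114
```

{"method": "carry_out", "body": {"targets": [[0, 2, -7, 0, 0, 0, 255], [0, 2.5, -6.5, 0, 0, 0, 255], [0, 2.5, -6.5, 0, 0, 0, 255], [0, 3, -6.5, 0, 0, 0, 255], [0, 3.5, -6, 0, 0, 0, 255]]}}

```text
clock: 9.97
position: [0.4965, 0.0821, 0.149]
tool_rot: [-3.141, -0.0, 1.485]
force: [-2.5, 3.4, -7.2]
grip_width: 0.0099
```

{"method": "carry_out", "body": {"targets": [[0, 3.5, -6, 0, 0, 0, 255], [0, 4, -6, 0, 0, 0, 255], [0, 4, -6, 0, 0, 0, 255], [0, 4.5, -5.5, 0, 0, 0, 255], [0, 4.5, -5.5, 0, 0, 0, 255]]}}

```text
clock: 10.38
position: [0.5172, 0.0804, 0.1778]
tool_rot: [-3.141, -0.0, 1.484]
force: [-1.5, 5.5, -10.2]
grip_width: 0.0102
```

```bash
cat >> h.py <<'E'
def lid():
    for n in ('scene','top'):
        f=grab(n);W=cloud(f);h,S,V=np.moveaxis(cv2.cvtColor(f['color'],cv2.COLOR_RGB2HSV).astype(int),-1,0)
        c,s=np.cos(-.0803),np.sin(-.0803);B=np.array([.483,.083])
        X=W[...,0]-B[0];Y=W[...,1]-B[1];a=c*X+s*Y-.150;b=-s*X+c*Y;z=W[...,2]-.091
        o=(h>5)&(h<18)&(S>190)&(z>0)&(b>.07)&(b<.12)&(a<0)&(a>-.22)
        print(n,'pointer',o.sum(),np.arctan(-np.polyfit(a[o],z[o],1)[0]).round(3) if o.sum()>20 else '')
        m=(S<70)&(V>60)&(z>.01)&(abs(b)<.066)&(a<-.01)&(a>-.19)
        P=np.c_[a[m],b[m],z[m]];best=None;rg=np.random.default_rng(0)
        for _ in range(300):
            A=P[rg.choice(len(P),3,False)];nv=np.cross(A[1]-A[0],A[2]-A[0]);L=np.linalg.norm(nv)
            if L<1e-4 or abs(nv[1])>.15*L: continue
            i=abs((P-A[0])@nv/L)<.003
            if best is None or i.sum()>best.sum(): best=i
        q=P[best];q=q-q.mean(0);nv=np.linalg.svd(q,full_matrices=False)[2][2];nv*=np.sign(nv[2]);print('  lid',len(P),best.sum(),np.arctan2(nv[0],nv[2]).round(3),nv.round(3))
    st=bot.observe();print(st['clock'],st['position'].round(4),st['force'].round(1),st['grip_width'].round(4),st['qpos'].round(3))
E
python3 -c "
from h import *
lid()"
```

```text
scene pointer 63 0.7
  lid 7136 3298 0.433 [0.42  0.003 0.908]
top pointer 0 
  lid 5052 2731 0.771 [0.696 0.045 0.717]Traceback (most recent call last):
  File "<string>", line 3, in <module>
    lid()
    ~~~^^
  File "h.py", line 54, in lid
    st=bot.observe();print(st['clock'],st['position'].round(4),st['force'].round(1),st['grip_width'].round(4),st['qpos'].round(3))
                                                                                    ^^^^^^^^^^^^^^^^^^^^^^
AttributeError: 'float' object has no attribute 'round'
```

The scene view gives the lid at 0.433 rad, with about 0.45 expected. The top view is blocked by the arm. I'll continue the arc.

{"method": "carry_out", "body": {"targets": [[0, 5, -5, 0, 0, 0, 255], [0, 5, -5, 0, 0, 0, 255], [0, 5, -5, 0, 0, 0, 255], [0, 5.5, -4.5, 0, 0, 0, 255], [0, 6, -4, 0, 0, 0, 255]]}}

```text
clock: 10.9
position: [0.5426, 0.0784, 0.2008]
tool_rot: [-3.139, -0.0, 1.485]
force: [-14.0, 7.7, 3.3]
grip_width: 0.0101
```

{"method": "carry_out", "body": {"targets": [[0, 0, 0, 0, 0, 0, 255], [0, 0, 0, 0, 0, 0, 255], [0, 0, 0, 0, 0, 0, 255], [0, 0, 0, 0, 0, 0, 255], [0, 0, 0, 0, 0, 0, 255]]}}

```text
clock: 11.32
position: [0.5424, 0.0784, 0.2006]
tool_rot: [-3.139, -0.0, 1.485]
force: [-9.4, 6.1, -1.0]
grip_width: 0.0101
```

```bash
sed -i "s/st\['grip_width'\].round(4)/st['grip_width']/" h.py; python3 -c "
from h import *
lid()
f=grab('scene');cv2.imwrite('pics/s7.png',cv2.resize(f['color'][110:290,180:420,::-1],None,fx=3.2,fy=3.2,interpolation=cv2.INTER_CUBIC))"
```

```text
scene pointer 71 0.668
  lid 7313 3439 0.64 [ 0.597 -0.001  0.802]
top pointer 0 
  lid 6350 3405 0.689 [0.635 0.05  0.771]
11.4167 [0.5424 0.0784 0.2006] [-9.   6.9 -1.7] 0.01007721312898516 [-0.578  0.475  0.451  1.852 -0.264  0.875 -0.086]
```

View pics/s7.png

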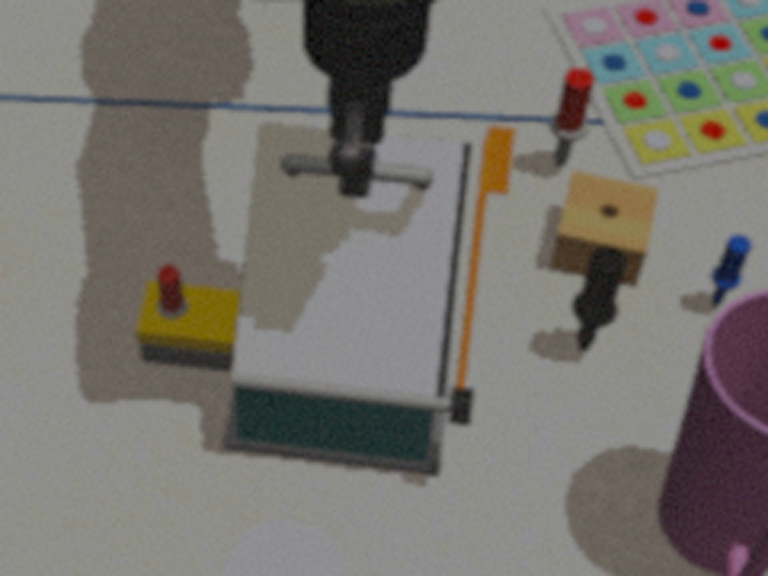

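The scene crop shows the lid held nearly parallel to the orange arm, with the pin upright and home in the tongue (170,290). The scene fit gives lid 0.64 and pointer 0.67; the arm's position suggests about 0.67. I'll nudge it up by 0.02 rad and settle.

{"method": "carry_out", "body": {"targets": [[0, 1.2, -1, 0, 0, 0, 255], [0, 1.2, -1, 0, 0, 0, 255], [0, 0, 0, 0, 0, 0, 255], [0, 0, 0, 0, 0, 0, 255], [0, 0, 0, 0, 0, 0, 255]]}}

```text
clock: 11.88
position: [0.5448, 0.0782, 0.2025]
tool_rot: [-3.139, -0.0, 1.485]
force: [-8.1, 6.4, -3.5]
grip_width: 0.0102
```

{"method": "carry_out", "body": {"targets": [[0, 0, 0, 0, 0, 0, 255], [0, 0, 0, 0, 0, 0, 255], [0, 0, 0, 0, 0, 0, 255], [0, 0, 0, 0, 0, 0, 255], [0, 0, 0, 0, 0, 0, 255]]}}

```text
clock: 12.3
position: [0.5448, 0.0782, 0.2025]
tool_rot: [-3.139, -0.0, 1.485]
force: [-8.7, 6.4, -3.4]
grip_width: 0.0102
```

```bash
python3 -c "
from h import *
lid(); lid()"
```

```text
scene pointer 50 0.692
  lid 7342 3402 0.651 [ 0.606 -0.002  0.795]
top pointer 0 
  lid 6532 3439 0.689 [0.634 0.059 0.771]
12.4 [0.5448 0.0782 0.2025] [-9.   5.7 -3.2] 0.01018474525359352 [-0.577  0.476  0.452  1.845 -0.263  0.882 -0.086]
scene pointer 51 0.667
  lid 7362 3434 0.653 [0.607 0.001 0.794]
top pointer 0 
  lid 6519 3449 0.686 [0.632 0.07  0.772]
12.5 [0.5448 0.0782 0.2025] [-7.7  5.7 -3.5] 0.010070400294247705 [-0.577  0.476  0.452  1.845 -0.263  0.882 -0.086]
```

```bash
python3 -c "
from workcell import bot
print(bot.job_done())"
```

```text
the job is handed in; nothing more can be done
None
```

The caddy is pinned in its dock and the job is handed in with the arm still holding the lid at the pointer. It took about 12.5 s of the 69 s.

- **Pin:** I took the smaller red-handled pin from the wooden block and pushed it through the tongue and dock until the collar seated at the expected height, with 23 N upward. Then I let go. Later views show it upright in the tongue with its collar on it. The handle measured z 0.050–0.088 m; fully home should read about 0.044–0.084 m.
- **Lid:** I gripped the steel bar at 50 N and lifted the lid until it lined up with the pointer. The arm was still at the last check.
- **Last angle checks:** The readings differ by about 0.04 rad, inside the 0.07 rad allowed. The lid read 0.65 rad in the scene camera, 0.69 in the top camera and about 0.69 from the arm's position. The pointer read 0.66–0.70 rad.
- **Top camera:** the arm blocked its view of the pointer during the lift, and its lid fit was slightly skewed, so I trust it least.
- **Bystanders and pointer:** I saw no contact with the bottle, jug, tumbler, cups or pointer, but I did not measure the bystanders again at the end. The pointer's measured angle stayed the same within camera noise.

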